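# Show a pump bottle to the webcam and stand it on a narrow plinth

## Robot

A 7-joint arm with a two-finger parallel gripper is mounted at the origin on the work surface. World frame = base frame: x ahead of the robot, y to its left, z up, the work surface at z = 0. Lengths are in m, angles in rad, forces in N, time in s.
With the tool pointing down it reaches from about 0.425 to 0.875 m from the base axis. Payload 8.4 kg.
Tool frame: the origin (TCP) lies midway between the tips of the shut fingers; the grasp point (between the pads) lies 19 mm behind it; z points along the fingers, y is the line along which they close (so a half turn about z gives the same grasp; the last joint's range is limited). The gripper opens to 85 mm and grips with 20 to 120 N. Pads are 22 mm wide; open, the fingers measure 114 mm over their backs; the gripper's body (76 mm by 85 mm) begins 54 mm behind the grasp point. The pads swing forward as they close: fully open they stand 13 mm farther back than shut.
Start: joints at [1.053, 0.333, 0.04, 1.465, -0.013, 1.343, -0.059], TCP at [0.264, -0.594, 0.231] pointing down, gripper open.
Joint ranges: [-2.58, 2.58], [-0.38, 2.09], [-1.3, 1.39], [0.25, 2.4], [-1.5, 4.64], [0.08, 2.09], [-2.65, 2.65]. Speed limits (rad/s): [2.22, 2.22, 2.79, 2.79, 3.14, 3.14, 3.14].

## Interface

Orientations are given as a unit quaternion [x, y, z, w].
In Python, from workcell import ctrl, optics gives the robot as it stands. The module is installed in compiled form; this text tells all that it offers.
- The arm moves only by the tool send_rows, never from a script. Its argument "rows" is a list of rows, each an object with "hand": the closure, from 0 (fully open) to 1 (shut); "xyz": the shift along the tool's x, y, z in units of 40 mm (1.0 is 40 mm), a list of three; "angular": the turn, a rotation vector about the tool's x, y, z in rad, a list of three. In form: [{"hand": hand, "xyz": [x, y, z], "angular": [wx, wy, wz]}, ...]. A call has 1 to 5 rows; each row shifts and turns the commanded pose from where the row before left it, along the tool's axes as they then stand; what a row does not reach is not made up. A row lasts 1/10 s, in which the tool goes at most 50 mm and 8.59 degrees, less where a joint would pass 70% of its speed; a pose out of reach is approached as far as the arm can. A call is refused whole if a number of a shift passes 1 or a number of a turn 0.15, either way. A call with a gripper value outside its range is refused whole. The fingers move at their own pace and stop on an object; "newtons" is the grip in N (left out, the last holds). Time passes only in rows, so rows that do not move let the fingers close. It gives the time, the measured TCP pose, the force, the opening and the grip force at its end, in the units of the state.
- ctrl.state(): the state, without advancing time (a new reading comes with each control period).
- optics.capture(name): name is "side" or "top"; returns a dict with "frame" (400x640x3 uint8, red, green, blue), "fx", "fy", "cx", "cy" (pixels), "T" (4x4, takes a point from camera to world coordinates). Camera axes: x right, y down, z forward; pixel columns grow to the right and rows downward; lengths in m; the calibration is good to about 2 mm. A picture is of the moment at which its call begins. There is no depth.
- ctrl.hand_in(): hands the job in; it is judged then, once.
The state is a dict: "t": time; "q": joint angles; "joint_velocities": joint speeds; "tau": joint torques, N m; "position": TCP position; "orientation": TCP orientation; "wrist_force": force on the tool from outside, world axes, zero at the start; "moment": the same for the moment, N m; "finger_gap": finger opening in m; "grasp_force": force on a finger pad.
Only numpy, scipy, OpenCV 4.12 (cv2) and the standard library are available. Lean on these libraries where they do the work, as an engineer would, in place of code of your own. Each camera call takes 0.05 s, during which the arm holds its last target. There are 200 camera calls.

## Task

Photograph the pump bottle for a portfolio: take it up and, holding it upright and still clear above the narrow wooden plinth, about level with the webcam's lens, show the lens first its front (spout pointing at the camera), then either of its sides, then its back, pausing about a second at each. Then turn it so that its spout points at the camera again and stand it upright, centred on top of the plinth, and let go; do not drop it. Do not touch the webcam, and leave the glue bottle, flask, tape roll and brush where they are.

Things in the scene. Friction and masses are not known exactly. Their poses are not given: they have to be found in the camera images.
- bottle: Grey plastic pump bottle, 136 mm tall, on the table. Body 34 (x) by 56 (y) by 85 mm high, pale label in front; round collar 24 mm wide to 102 mm, stem to 112 mm, black pump head 26 (x) by 24 (y) from 112 to 136 mm, its flat y sides free to grip. Spout 11 mm wide, 130 mm up, reaches 44 mm to the front. Origin: centre of underside; x to the front (spout), y to its left, z up.
- bottle_middle (a point): Point on the bottle's axis 60 mm above its underside; axes as the bottle's.
- plinth: Narrow wooden plinth, fixed: foot 90 by 90 by 14 mm, on its centre an upright slab 24 (x) by 46 (y) mm whose flat top is 90 mm above the table. Origin: centre of the foot's underside; x is the thin direction of the slab and points away from the webcam, roughly along its line of sight; z up.
- plinth_top (a point): Centre of the plinth's flat top face (24 by 46 mm), 90 mm above the table; axes as the plinth's.
- webcam: Webcam on a small table tripod, fixed: black head 30 (x) by 90 (y) by 30 mm centred 175 mm above the table, 190 mm at the top; legs spread to 55 mm from the axis. Origin: on the table under the head; x points the way the camera looks (towards the plinth), z up.
- lens (a point): Centre of the webcam's lens glass, 25 mm in front of the webcam's axis, 175 mm above the table; x points along the line of sight, z up. The plinth stands 160 to 220 mm in front of it.
- glue: Bystander: white round glue bottle with yellow cap, 56 mm wide, 130 mm tall. Origin: centre of the underside.
- flask: Bystander: orange round drinking flask, 68 mm wide, 190 mm tall. Origin: centre of the underside.
- tape: Bystander: roll of masking tape lying flat, 96 mm wide, 25 mm high. Origin: centre of the underside.
- brush: Bystander: flat brush lying on the table. Origin: underside, at its middle.
There are look-alikes about, which are no part of the job. Of the things like the plinth, leave any that is pink; of the rest the smaller one is meant. Leave any green look-alike of the bottle alone.

How it is judged:
By the outcome, as a careful person would: the job done as asked, in the order asked, and still so for the second after the job is handed in, with the robot touching nothing.
It also fails if it takes over 56 s, if anything falls off the work surface, if the arm or the gripper's body presses on something with over 40 N, if the wrist force passes 120 N, or if a joint passes its speed limit or range.

## Working session

There is one attempt and no reset: what is moved stays moved. The work goes in short steps, Python scripts to look and compute and a tool call to move; the robot and the scene stay as the last step left them, time stands still between calls to the robot, and variables do not carry over. Pictures are saved under pics/ and viewed, at most 10 in all, crops included, and the job is handed in when it is done.

Besides the shell and the picture viewer there is one more tool, called after ">>>" in YAML: its name, and indented under it one key for each argument. send_rows: Moves the arm, as the interface text tells. Its arguments: {"type":"object","properties":{"rows":{"type":"array"},"newtons":{"type":"number"}},"required":["rows"]}

```bash
mkdir -p pics; cat > h.py <<'E'
from workcell import ctrl, optics
import numpy as np, cv2
def snap(n,save=None):
    c=optics.capture(n)
    if save: cv2.imwrite('pics/'+save,c['frame'][:,:,::-1])
    return c
E
python3 - <<'E'
from h import *
np.set_printoptions(precision=4,suppress=True)
for n in('side','top'):
    c=snap(n,n+'0.png'); print(n,c['fx'],c['fy'],c['cx'],c['cy']); print(c['T'])
    np.savez(n+'0.npz',**c)
print(ctrl.state())
E
```

```text
side 437.8567595128941 437.8567595128941 319.55673274665503 196.65280967416624
[[-0.8811 -0.26    0.395   0.1291]
 [-0.4727  0.5096 -0.7189  0.8284]
 [-0.0144 -0.8202 -0.5719  0.7688]
 [ 0.      0.      0.      1.    ]]
top 484.1728842677859 484.1728842677859 319.9360927044217 197.6219261962689
[[ 0.0254 -0.9876  0.1551  0.3687]
 [-0.9996 -0.0267 -0.006   0.0109]
 [ 0.0101 -0.1549 -0.9879  1.198 ]
 [ 0.      0.      0.      1.    ]]
{'t': 0.1, 'q': array([ 1.0528,  0.3338,  0.0399,  1.4661, -0.0134,  1.3433, -0.0585]), 'joint_velocities': array([ 0.0003, -0.0023,  0.0006, -0.0013,  0.0002,  0.0001, -0.0004]), 'tau': array([  0.0048, -66.0011,   1.3708, -40.6467,   0.0172,   0.009 ,
         0.0001]), 'position': array([ 0.2642, -0.5935,  0.2305]), 'orientation': array([ 0.9782,  0.2079, -0.0002, -0.0007]), 'wrist_force': array([ 0.3378, -0.419 ,  0.7229]), 'moment': array([0.0123, 0.01  , 0.0257]), 'grasp_force': 0.0, 'finger_gap': 0.08556032342685486}
```

View pics/side0.png

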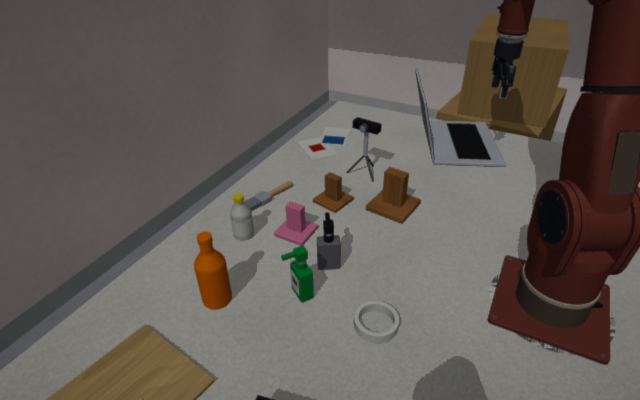

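View pics/top0.png

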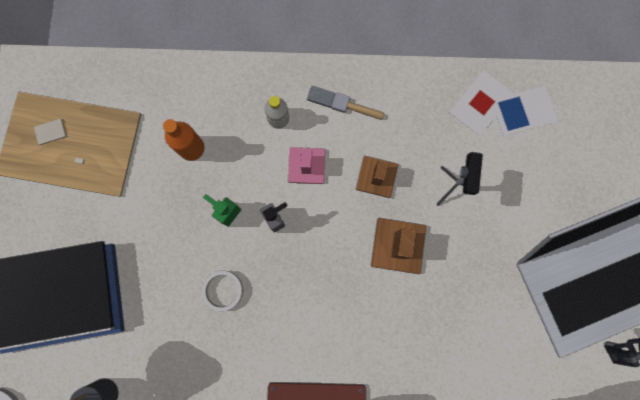

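Candidates:
- **Plinths:** pink at side (297,225), top (306,165), excluded. Large wooden at side (395,195), top (400,245). Small wooden at side (333,190), top (378,176), which is the smaller non-pink one and so the one meant.
- **Bottles:** green at side (301,275), top (225,210), excluded. Grey at side (328,245), top (273,215), which is the one meant.
- **Webcam:** side (367,125), top (473,173).

I'll confirm these in one crop.

```bash
python3 - <<'E'
import cv2,numpy as np
t=cv2.imread('pics/top0.png')[130:255,250:410]; s=cv2.imread('pics/side0.png')[155:280,275:435]
# both x5 -> 800x625; use x4 of each, stacked diagonal
a=cv2.resize(t,None,fx=2.5*1,fy=2.5,interpolation=3); 
t=cv2.imread('pics/top0.png')[140:240,250:490]; s=cv2.imread('pics/side0.png')[110:275,275:425]
a=cv2.resize(t,(576,240),interpolation=3); b=cv2.resize(s,(800//2,440),interpolation=3)
t1=cv2.imread('pics/top0.png')[155:235,255:401]; t2=cv2.imread('pics/top0.png')[145:210,360:490]
L=cv2.resize(s,(400,440)); R=np.vstack([cv2.resize(t1,(400,220),interpolation=3),cv2.resize(t2,(400,200),interpolation=3),np.zeros((20,400,3),np.uint8)])
cv2.imwrite('pics/crop.png',np.hstack([L,R]))
E
```

```text
(no output)
```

View pics/crop.png

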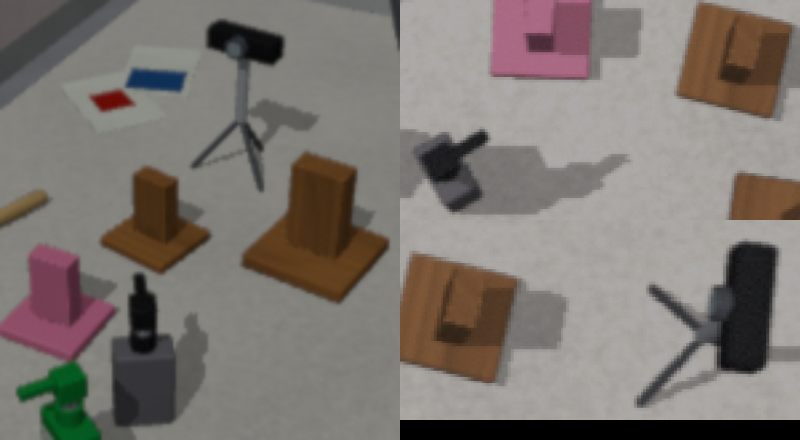

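The crop confirms it: the grey bottle has its spout up-right in the top view, and the small brown plinth is the one facing the webcam. Next I'll fit poses by silhouette in both views, with z left free as a check.

```bash
cat > fit.py <<'E'
from h import *
from scipy.optimize import minimize
def box(x0,x1,y0,y1,z0,z1): return np.array([[x,y,z] for x in(x0,x1) for y in(y0,y1) for z in(z0,z1)],float)
def cyl(r,z0,z1,n=16):
    a=np.arange(n)*2*np.pi/n; return np.array([[r*np.cos(t),r*np.sin(t),z] for t in a for z in(z0,z1)])
B=lambda x,y,z0,z1: box(-x/2,x/2,-y/2,y/2,z0,z1)
MODEL={'bottle':[B(.034,.056,0,.085),cyl(.012,.085,.102),cyl(.006,.102,.112),B(.026,.024,.112,.136),box(0,.044,-.0055,.0055,.1245,.1355)],
 'plinth':[B(.09,.09,0,.014),B(.024,.046,.014,.09)],
 'webcam':[B(.03,.09,.16,.19)],
 'flask':[cyl(.034,0,.12),cyl(.02,.12,.19)],'glue':[cyl(.028,0,.1),cyl(.012,.1,.13)]}
S=4
def project(c,P):
    T=c['T']; q=(P-T[:3,3])@T[:3,:3]
    return np.stack([c['fx']*q[:,0]/q[:,2]+c['cx'],c['fy']*q[:,1]/q[:,2]+c['cy']],1)
def place(P,p):
    x,y,a=p[:3]; z=p[3] if len(p)>3 else 0
    R=np.array([[np.cos(a),-np.sin(a),0],[np.sin(a),np.cos(a),0],[0,0,1]]); return P@R.T+[x,y,z]
def render(c,name,p,roi):
    u0,v0,u1,v1=roi; m=np.zeros(((v1-v0)*S,(u1-u0)*S),np.uint8)
    for P in MODEL[name]:
        uv=(project(c,place(P,p))-[u0-.5,v0-.5])*S-.5
        h=cv2.convexHull(np.round(uv*16).astype(np.int32)); cv2.fillConvexPoly(m,h,255,shift=4)
    return m
def prep(c,roi,f):
    u0,v0,u1,v1=roi; im=np.ascontiguousarray(c['frame'][v0:v1,u0:u1])
    im=cv2.resize(im,None,fx=S,fy=S,interpolation=cv2.INTER_CUBIC)
    hsv=cv2.cvtColor(im,cv2.COLOR_RGB2HSV).astype(int)
    m=f(hsv[...,0],hsv[...,1],hsv[...,2]).astype(np.uint8)
    n,l,st,_=cv2.connectedComponentsWithStats(m); k=1+np.argmax(st[1:,4]); return im,(l==k)
def fit(name,cams,rois,f,p0,save=None):
    ms=[prep(c,r,f) for c,r in zip(cams,rois)]
    cost=lambda p:sum(np.mean((render(c,name,p,r)>0)!=m[1])*m[1].size/m[1].sum() for c,r,m in zip(cams,rois,ms))
    d=np.array([.012,.012,.25,.006])[:len(p0)]
    best=None
    for s in (1,-1,.4):
        st=np.array(p0) if best is None else best.x
        r=minimize(cost,st,method='Nelder-Mead',options=dict(initial_simplex=np.vstack([st]+[st+s*d*e for e in np.eye(len(p0))]),xatol=1e-4,fatol=1e-5))
        if best is None or r.fun<best.fun: best=r
    out=[]
    for c,r,m in zip(cams,rois,ms):
        im=m[0].copy()
        for k,col in((m[1].astype(np.uint8),(255,255,0)),(render(c,name,best.x,r),(0,255,255))):
            cv2.drawContours(im,cv2.findContours(k,cv2.RETR_EXTERNAL,cv2.CHAIN_APPROX_NONE)[0],-1,col,1)
        out.append(cv2.resize(im,(260,260)))
    return best.x,best.fun,np.hstack(out)
def ground(c,u,v,z=0):
    d=c['T'][:3,:3]@[(u-c['cx'])/c['fx'],(v-c['cy'])/c['fy'],1]; o=c['T'][:3,3]; return (o+d*(z-o[2])/d[2])[:2]
E
python3 - <<'E'
from fit import *
np.set_printoptions(precision=4,suppress=True)
c=[dict(np.load(n+'0.npz')) for n in('side','top')]
wood=lambda h,s,v:(h>4)&(h<20)&(s>90)
black=lambda h,s,v:v<75
grey=lambda h,s,v:(v<98)&(s<70)
rows=[]
for name,rois,f,uv,zz,a in [('plinth',[(308,168,360,216),(348,148,408,208)],wood,(375,178),0.02,3.1),
  ('webcam',[(348,112,386,138),(455,145,490,205)],black,(473,173),.18,3.1),
  ('bottle',[(313,206,346,275),(255,195,295,238)],grey,(276,220),.05,-1.0)]:
    g=ground(c[1],*uv,zz); 
    if name=='bottle': # spout dir
        d=ground(c[1],286,206,.13)-ground(c[1],269,216,.13); a=np.arctan2(d[1],d[0])
    for p0 in ([g[0],g[1],a],[g[0],g[1],a,0]):
        x,fun,im=fit(name,c,rois,f,p0); print(name,x,round(fun,3))
    rows.append(im)
cv2.imwrite('pics/fit0.png',cv2.cvtColor(np.vstack(rows),cv2.COLOR_RGB2BGR)[:, :])
for n,uv in dict(green=(225,210),tape=(223,291),glue=(278,120),flask=(188,148),pink=(306,165),big=(398,248)).items(): print(n,ground(c[1],*uv,.03))
E
python3 -c "
import cv2;i=cv2.imread('pics/fit0.png');cv2.imwrite('pics/fit0.png',cv2.resize(i,(400,600)))"
```

```text
plinth [ 0.6153 -0.1394  2.9306] 0.272
plinth [ 0.6153 -0.1396  2.9204  0.0018] 0.269
webcam [ 0.5636 -0.2879  3.3078] 1.492
webcam [ 0.5654 -0.2895  3.3056 -0.002 ] 1.487
bottle [ 0.498   0.1157 -0.9866] 0.32
bottle [ 0.4983  0.1156 -0.9939 -0.0031] 0.305
green [0.5155 0.2333]
tape [0.3224 0.2273]
glue [0.7459 0.1136]
flask [0.6676 0.3333]
pink [0.6327 0.0402]
big [ 0.4345 -0.1872]
```

View pics/fit0.png

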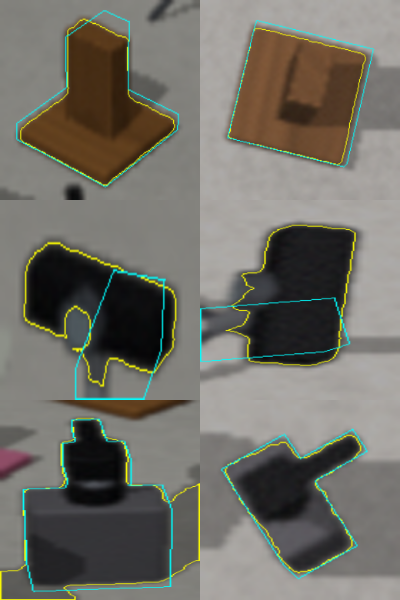

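Plinth and webcam started from the wrong yaw; they should be about π/2. I'll refit those and tighten the bottle mask.

```bash
cat > r.py <<'E'
from fit import *
np.set_printoptions(precision=4,suppress=True)
c=[dict(np.load(n+'0.npz')) for n in('side','top')]
wood=lambda h,s,v:(h>3)&(h<22)&(s>75)
black=lambda h,s,v:v<75
grey=lambda h,s,v:(v<86)&(s<90)
rows=[]
for name,rois,f,g,a in [('plinth',[(308,168,360,216),(348,148,408,208)],wood,(.615,-.139),1.37),
  ('webcam',[(348,112,386,138),(455,145,490,205)],black,(.61,-.31),1.5),
  ('bottle',[(313,206,346,275),(255,195,295,238)],grey,(.498,.1157),-.99)]:
    for p0 in ([g[0],g[1],a],[g[0],g[1],a,0]):
        x,fun,im=fit(name,c,rois,f,p0); print(name,x,round(fun,3))
    rows.append(im)
    for k in(0,1): print('  single',k,fit(name,c[k:k+1],rois[k:k+1],f,x[:3])[0])
cv2.imwrite('pics/fit1.png',cv2.resize(cv2.cvtColor(np.vstack(rows),cv2.COLOR_RGB2BGR),(400,600)))
E
python3 r.py
```

```text
plinth [ 0.6142 -0.1379  1.3128] 0.217
plinth [ 0.616  -0.1394  1.3486 -0.0029] 0.207
  single 0 [ 0.6146 -0.1386  1.2672]
  single 1 [ 0.6145 -0.1369  1.3371]
webcam [ 0.5931 -0.3212  1.4089] 0.498
webcam [ 0.5933 -0.3219  1.4108 -0.0024] 0.476
  single 0 [ 0.5924 -0.3208  1.2432]
  single 1 [ 0.5941 -0.3206  1.4556]
bottle [ 0.4985  0.1153 -0.9967] 0.491
bottle [ 0.4984  0.1153 -0.9945 -0.0034] 0.481
  single 0 [ 0.4983  0.1162 -1.0131]
  single 1 [ 0.4968  0.1155 -0.972 ]
```

View pics/fit1.png

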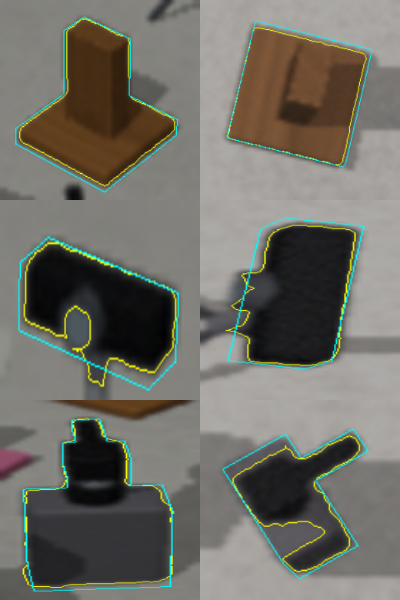

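```bash
cat > plan.py <<'E'
# python3 plan.py x,y,z,theta[,vmax] ... : rows from measured state to each waypoint (theta: yaw of tool x, tool down)
import sys,json
from h import *
from scipy.spatial.transform import Rotation as R
s=ctrl.state(); p=np.array(s['position']); Rt=R.from_quat(s['orientation'])
x=Rt.as_matrix()[:,0]; print('t',round(s['t'],2),'p',p.round(4),'theta',round(np.arctan2(x[1],x[0]),3),'tilt',Rt.as_matrix()[:,2].round(3),'q',s['q'].round(2),'F',np.round(s['wrist_force'],1),'gap',round(s['finger_gap'],4),'gf',round(s['grasp_force'],1))
for w in sys.argv[1:]:
    v=[float(k) for k in w.split(',')]; vm=v[4] if len(v)>4 else .04
    th=np.arctan2(Rt.as_matrix()[1,0],Rt.as_matrix()[0,0])
    G=R.from_matrix(np.array([[np.cos(v[3]),np.sin(v[3]),0],[np.sin(v[3]),-np.cos(v[3]),0],[0,0,-1.]]))
    d=np.array(v[:3])-p; dth=v[3]-th
    dth=(dth+np.pi)%(2*np.pi)-np.pi
    n=int(max(np.ceil(np.linalg.norm(d)/vm),np.ceil(abs(dth)/.14),1))
    if abs(dth)<.3:
        rv=(Rt.inv()*G).as_rotvec(); turns=[rv/n]*n
    else: turns=[np.array([0,0,-dth/n])]*n
    print('--',w,'rows',n)
    for k in range(n):
        print((Rt.inv().apply(d/n)/.04).round(3).tolist(),turns[k].round(3).tolist()); Rt=Rt*R.from_rotvec(turns[k])
    p=np.array(v[:3])
E
python3 plan.py 0.30,-0.55,0.39,1.1 0.45,-0.25,0.36,1.9 0.498,0.1155,0.23,2.152
```

```text
t 0.1 p [ 0.2642 -0.5935  0.2305] theta 0.419 tilt [-0.001  0.001 -1.   ] q [ 1.05  0.33  0.04  1.47 -0.01  1.34 -0.06] F [ 0.3 -0.4  0.7] gap 0.0856 gf 0.0
-- 0.30,-0.55,0.39,1.1 rows 5
[0.252, -0.127, -0.797] [0.0, 0.0, -0.136]
[0.267, -0.091, -0.797] [0.0, 0.0, -0.136]
[0.277, -0.054, -0.797] [0.0, 0.0, -0.136]
[0.282, -0.016, -0.797] [0.0, 0.0, -0.136]
[0.281, 0.022, -0.797] [0.0, 0.0, -0.136]
-- 0.45,-0.25,0.36,1.9 rows 9
[0.932, -0.007, 0.084] [0.0, 0.0, -0.089]
[0.929, 0.076, 0.084] [0.0, 0.0, -0.089]
[0.918, 0.158, 0.084] [0.0, 0.0, -0.089]
[0.9, 0.239, 0.084] [0.0, 0.0, -0.089]
[0.876, 0.318, 0.084] [0.0, 0.0, -0.089]
[0.844, 0.395, 0.084] [0.0, 0.0, -0.089]
[0.806, 0.468, 0.084] [0.0, 0.0, -0.089]
[0.761, 0.538, 0.084] [0.0, 0.0, -0.089]
[0.71, 0.603, 0.084] [0.0, 0.0, -0.089]
-- 0.498,0.1155,0.23,2.152 rows 10
[0.825, 0.409, 0.326] [-0.0, -0.0, -0.025]
[0.815, 0.43, 0.326] [-0.0, -0.0, -0.025]
[0.804, 0.45, 0.326] [-0.0, -0.0, -0.025]
[0.792, 0.47, 0.326] [-0.0, -0.0, -0.025]
[0.78, 0.49, 0.326] [-0.0, -0.0, -0.025]
[0.768, 0.51, 0.325] [-0.0, -0.0, -0.025]
[0.755, 0.529, 0.325] [-0.0, -0.0, -0.025]
[0.741, 0.548, 0.325] [-0.0, -0.0, -0.025]
[0.727, 0.566, 0.325] [-0.0, -0.0, -0.025]
[0.713, 0.584, 0.325] [-0.0, -0.0, -0.025]
```

>>> send_rows:
  rows:
    - {"hand": 0,"xyz": [0.25,-0.13,-0.8],"angular": [0,0,-0.136]}
    - {"hand": 0,"xyz": [0.27,-0.09,-0.8],"angular": [0,0,-0.136]}
    - {"hand": 0,"xyz": [0.28,-0.05,-0.8],"angular": [0,0,-0.136]}
    - {"hand": 0,"xyz": [0.28,-0.02,-0.8],"angular": [0,0,-0.136]}
    - {"hand": 0,"xyz": [0.28,0.02,-0.8],"angular": [0,0,-0.136]}
  newtons: 60

```text
t: 0.6
position: [0.3001, -0.5495, 0.3923]
orientation: [0.851, 0.525, -0.0, -0.0]
wrist_force: [0.3, -1.5, -0.7]
finger_gap: 0.0854
grasp_force: 0.0
```

>>> send_rows:
  rows:
    - {"hand": 0,"xyz": [0.93,-0.01,0.08],"angular": [0,0,-0.09]}
    - {"hand": 0,"xyz": [0.93,0.08,0.08],"angular": [0,0,-0.09]}
    - {"hand": 0,"xyz": [0.92,0.16,0.08],"angular": [0,0,-0.09]}
    - {"hand": 0,"xyz": [0.9,0.24,0.08],"angular": [0,0,-0.09]}
    - {"hand": 0,"xyz": [0.88,0.32,0.08],"angular": [0,0,-0.09]}

```text
t: 1.1
position: [0.3838, -0.3816, 0.3749]
orientation: [0.714, 0.701, -0.0, -0.0]
wrist_force: [0.8, 0.2, 0.0]
finger_gap: 0.0852
grasp_force: 0.0
```

>>> send_rows:
  rows:
    - {"hand": 0,"xyz": [0.84,0.4,0.08],"angular": [0,0,-0.09]}
    - {"hand": 0,"xyz": [0.81,0.47,0.08],"angular": [0,0,-0.09]}
    - {"hand": 0,"xyz": [0.76,0.54,0.08],"angular": [0,0,-0.09]}
    - {"hand": 0,"xyz": [0.71,0.6,0.08],"angular": [0,0,-0.09]}

```text
t: 1.5
position: [0.4499, -0.248, 0.3622]
orientation: [0.577, 0.817, -0.0, -0.0]
wrist_force: [0.8, -0.6, 0.3]
finger_gap: 0.0855
grasp_force: 0.0
```

```bash
python3 plan.py 0.498,0.1155,0.23,2.152
```

```text
t 1.5 p [ 0.4499 -0.248   0.3622] theta 1.912 tilt [-0.  0. -1.] q [ 0.77  0.04 -0.36  1.55  0.01  1.55  0.75] F [ 0.8 -0.6  0.3] gap 0.0855 gf 0.0
-- 0.498,0.1155,0.23,2.152 rows 10
[0.816, 0.418, 0.33] [-0.0, -0.0, -0.024]
[0.806, 0.437, 0.33] [-0.0, -0.0, -0.024]
[0.795, 0.456, 0.33] [-0.0, -0.0, -0.024]
[0.784, 0.475, 0.33] [-0.0, -0.0, -0.024]
[0.772, 0.494, 0.33] [-0.0, -0.0, -0.024]
[0.76, 0.512, 0.33] [-0.0, -0.0, -0.024]
[0.748, 0.53, 0.33] [-0.0, -0.0, -0.024]
[0.735, 0.548, 0.33] [-0.0, -0.0, -0.024]
[0.721, 0.566, 0.33] [-0.0, -0.0, -0.024]
[0.708, 0.583, 0.33] [-0.0, -0.0, -0.024]
```

>>> send_rows:
  rows:
    - {"hand": 0,"xyz": [0.82,0.42,0.33],"angular": [0,0,-0.024]}
    - {"hand": 0,"xyz": [0.81,0.44,0.33],"angular": [0,0,-0.024]}
    - {"hand": 0,"xyz": [0.79,0.46,0.33],"angular": [0,0,-0.024]}
    - {"hand": 0,"xyz": [0.78,0.48,0.33],"angular": [0,0,-0.024]}
    - {"hand": 0,"xyz": [0.77,0.49,0.33],"angular": [0,0,-0.024]}

```text
t: 2.0
position: [0.4744, -0.0663, 0.2958]
orientation: [0.528, 0.849, -0.0, -0.0]
wrist_force: [0.4, -0.1, 0.6]
finger_gap: 0.0853
grasp_force: 0.0
```

>>> send_rows:
  rows:
    - {"hand": 0,"xyz": [0.76,0.51,0.33],"angular": [0,0,-0.024]}
    - {"hand": 0,"xyz": [0.75,0.53,0.33],"angular": [0,0,-0.024]}
    - {"hand": 0,"xyz": [0.74,0.55,0.33],"angular": [0,0,-0.024]}
    - {"hand": 0,"xyz": [0.72,0.57,0.33],"angular": [0,0,-0.024]}
    - {"hand": 0,"xyz": [0.71,0.58,0.33],"angular": [0,0,-0.024]}

```text
t: 2.5
position: [0.499, 0.1156, 0.2299]
orientation: [0.476, 0.879, -0.0, 0.0]
wrist_force: [0.4, -0.4, -0.0]
finger_gap: 0.0854
grasp_force: 0.0
```

```bash
python3 plan.py 0.498,0.1155,0.16,2.152 0.498,0.1155,0.104,2.152,.02; python3 - <<'E'
from h import *
a=snap('side')['frame'][150:310,250:410]; b=snap('top')['frame'][150:290,200:360]
cv2.imwrite('pics/pre.png',np.hstack([cv2.resize(a,(400,400)),cv2.resize(b,(400,400))])[:,:,::-1])
E
```

```text
t 2.5 p [0.499  0.1156 0.2299] theta 2.149 tilt [ 0. -0. -1.] q [ 0.38  0.11 -0.74  1.77  0.08  1.3   0.2 ] F [ 0.4 -0.4 -0. ] gap 0.0854 gf 0.0
-- 0.498,0.1155,0.16,2.152 rows 2
[0.007, -0.011, 0.874] [-0.0, 0.0, -0.001]
[0.006, -0.011, 0.874] [-0.0, 0.0, -0.001]
-- 0.498,0.1155,0.104,2.152,.02 rows 3
[0.0, -0.0, 0.467] [0.0, 0.0, 0.0]
[0.0, -0.0, 0.467] [0.0, 0.0, 0.0]
[0.0, -0.0, 0.467] [0.0, 0.0, 0.0]
```

View pics/pre.png

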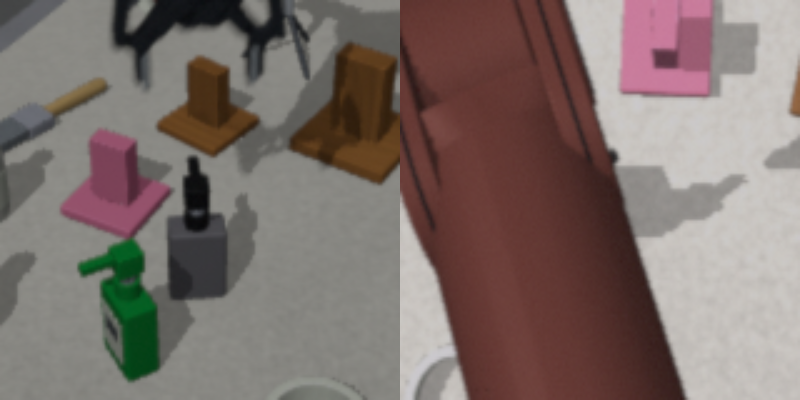

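The side view (crop about (135,60) and (255,60)) shows the open fingers straddling the line above the pump head. The arm hides the bottle from the top camera. I'll descend and grip.

>>> send_rows:
  rows:
    - {"hand": 0,"xyz": [0.01,-0.01,0.87],"angular": [0,0,0]}
    - {"hand": 0,"xyz": [0.01,-0.01,0.87],"angular": [0,0,0]}
    - {"hand": 0,"xyz": [0,0,0.7],"angular": [0,0,0]}
    - {"hand": 0,"xyz": [0,0,0.45],"angular": [0,0,0]}
    - {"hand": 0,"xyz": [0,0,0.25],"angular": [0,0,0]}
  newtons: 60

```text
t: 3.1
position: [0.4971, 0.1138, 0.1032]
orientation: [0.476, 0.879, -0.001, -0.001]
wrist_force: [-0.1, -0.9, -0.6]
finger_gap: 0.0852
grasp_force: 0.0
```

>>> send_rows:
  rows:
    - {"hand": 0.6,"xyz": [0,0,0],"angular": [0,0,0]}
    - {"hand": 0.7,"xyz": [0,0,0],"angular": [0,0,0]}
    - {"hand": 0.8,"xyz": [0,0,0],"angular": [0,0,0]}
    - {"hand": 0.9,"xyz": [0,0,0],"angular": [0,0,0]}
    - {"hand": 1,"xyz": [0,0,0],"angular": [0,0,0]}

```text
t: 3.6
position: [0.4989, 0.1147, 0.1059]
orientation: [0.476, 0.879, 0.001, 0.001]
wrist_force: [1.6, 0.1, 5.0]
finger_gap: 0.0233
grasp_force: 59.3
```

>>> send_rows:
  rows:
    - {"hand": 1,"xyz": [0,0,0],"angular": [0,0,0]}
    - {"hand": 1,"xyz": [0,0,0],"angular": [0,0,0]}
    - {"hand": 1,"xyz": [0,0,0],"angular": [0,0,0]}

```text
t: 3.9
position: [0.499, 0.1147, 0.1059]
orientation: [0.476, 0.879, 0.001, 0.001]
wrist_force: [-0.4, 0.5, 5.9]
finger_gap: 0.0229
grasp_force: 59.6
```

```bash
python3 plan.py 0.498,0.1155,0.23,2.15 0.615,-0.138,0.23,1.44
```

```text
t 3.9 p [0.499  0.1147 0.1059] theta 2.149 tilt [ 0.002  0.    -1.   ] q [ 0.34  0.23 -0.73  1.92  0.18  1.05  0.12] F [-0.4  0.5  5.9] gap 0.0229 gf 59.6
-- 0.498,0.1155,0.23,2.15 rows 4
[0.007, -0.001, -0.776] [0.0, 0.0, -0.0]
[0.007, -0.001, -0.776] [0.0, 0.0, -0.0]
[0.007, -0.002, -0.776] [0.0, 0.0, -0.0]
[0.007, -0.002, -0.776] [0.0, 0.0, -0.0]
-- 0.615,-0.138,0.23,1.44 rows 7
[-0.986, -0.146, 0.0] [0.0, 0.0, 0.101]
[-0.996, -0.045, 0.0] [0.0, 0.0, 0.101]
[-0.996, 0.056, 0.0] [0.0, 0.0, 0.101]
[-0.985, 0.156, 0.0] [0.0, 0.0, 0.101]
[-0.964, 0.255, 0.0] [0.0, 0.0, 0.101]
[-0.933, 0.352, 0.0] [0.0, 0.0, 0.101]
[-0.893, 0.444, 0.0] [0.0, 0.0, 0.101]
```

>>> send_rows:
  rows:
    - {"hand": 1,"xyz": [0,0,-0.4],"angular": [0,0,0]}
    - {"hand": 1,"xyz": [0,0,-0.7],"angular": [0,0,0]}
    - {"hand": 1,"xyz": [0,0,-0.8],"angular": [0,0,0]}
    - {"hand": 1,"xyz": [0,0,-0.7],"angular": [0,0,0]}
    - {"hand": 1,"xyz": [0,0,-0.4],"angular": [0,0,0]}

```text
t: 4.4
position: [0.4984, 0.1147, 0.227]
orientation: [0.476, 0.879, 0.0, 0.001]
wrist_force: [0.2, 0.4, -3.2]
finger_gap: 0.0232
grasp_force: 59.4
```

```bash
python3 plan.py 0.615,-0.138,0.222,1.45,.032
```

```text
t 4.4 p [0.4984 0.1147 0.227 ] theta 2.149 tilt [ 0.002  0.    -1.   ] q [ 0.39  0.11 -0.74  1.77  0.08  1.29  0.21] F [ 0.2  0.4 -3.2] gap 0.0232 gf 59.4
-- 0.615,-0.138,0.222,1.45,.032 rows 9
[-0.765, -0.112, 0.014] [0.0, 0.0, 0.078]
[-0.771, -0.053, 0.014] [0.0, 0.0, 0.078]
[-0.773, 0.007, 0.014] [0.0, 0.0, 0.078]
[-0.77, 0.067, 0.014] [0.0, 0.0, 0.078]
[-0.763, 0.127, 0.014] [0.0, 0.0, 0.078]
[-0.75, 0.186, 0.014] [0.0, 0.0, 0.078]
[-0.734, 0.243, 0.014] [0.0, 0.0, 0.078]
[-0.713, 0.299, 0.014] [0.0, 0.0, 0.078]
[-0.687, 0.354, 0.014] [0.0, 0.0, 0.078]
```

>>> send_rows:
  rows:
    - {"hand": 1,"xyz": [-0.76,-0.11,0.01],"angular": [0,0,0.078]}
    - {"hand": 1,"xyz": [-0.77,-0.05,0.01],"angular": [0,0,0.078]}
    - {"hand": 1,"xyz": [-0.77,0.01,0.01],"angular": [0,0,0.078]}
    - {"hand": 1,"xyz": [-0.77,0.07,0.01],"angular": [0,0,0.078]}
    - {"hand": 1,"xyz": [-0.76,0.13,0.01],"angular": [0,0,0.078]}

```text
t: 4.9
position: [0.5631, -0.0288, 0.2215]
orientation: [0.64, 0.768, -0.001, -0.001]
wrist_force: [0.4, -0.1, -1.1]
finger_gap: 0.0231
grasp_force: 59.3
```

>>> send_rows:
  rows:
    - {"hand": 1,"xyz": [-0.75,0.19,0.01],"angular": [0,0,0.078]}
    - {"hand": 1,"xyz": [-0.73,0.24,0.01],"angular": [0,0,0.078]}
    - {"hand": 1,"xyz": [-0.71,0.3,0.01],"angular": [0,0,0.078]}
    - {"hand": 1,"xyz": [-0.69,0.35,0.02],"angular": [0,0,0.078]}
    - {"hand": 1,"xyz": [0,0,0],"angular": [0,0,0]}

```text
t: 5.4
position: [0.6141, -0.1454, 0.2182]
orientation: [0.754, 0.657, -0.002, -0.0]
wrist_force: [0.5, -0.4, -2.9]
finger_gap: 0.0231
grasp_force: 59.6
```

```bash
python3 plan.py; cat > look.py <<'E'
# fit held bottle in both views; save a mosaic
import sys
from fit import *
from scipy.spatial.transform import Rotation as R
np.set_printoptions(precision=4,suppress=True)
s=ctrl.state(); p=s['position']; x=R.from_quat(s['orientation']).as_matrix()[:,0]; th=np.arctan2(x[1],x[0])
a=snap('side')['frame'][90:240,260:440]; b=snap('top')['frame'][100:250,300:500]
cv2.imwrite('pics/'+sys.argv[1],np.hstack([cv2.resize(a,(480,400)),cv2.resize(b,(320,400))[:, :]])[:,:,::-1])
E
python3 look.py front.png
```

```text
t 5.4 p [ 0.6141 -0.1454  0.2182] theta 1.434 tilt [-0.003 -0.002 -1.   ] q [ 0.54  0.35 -0.48  1.51  0.17  1.33 -0.1 ] F [ 0.5 -0.4 -2.9] gap 0.0231 gf 59.6
```

View pics/front.png

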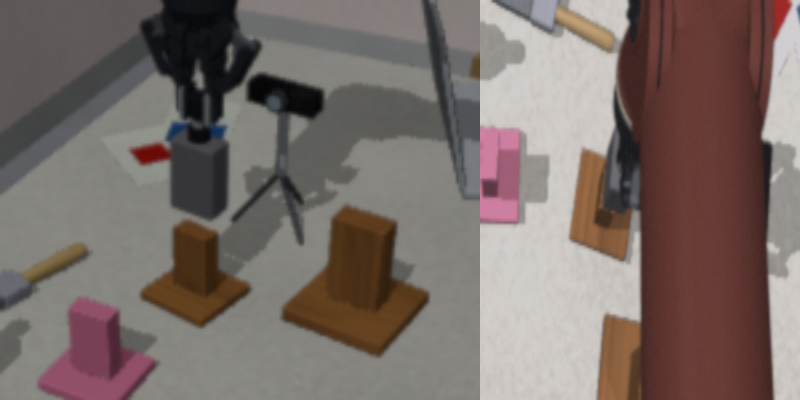

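Side view: the bottle is held upright above the small plinth, body at about (200,175) in the crop, slab top at (195,230). The spout points away from the side camera, towards the webcam. I'll trim the position and hold the front view.

>>> send_rows:
  rows:
    - {"hand": 1,"xyz": [0.19,0,-0.09],"angular": [0,0,0]}
    - {"hand": 1,"xyz": [0,0,0],"angular": [0,0,0]}
    - {"hand": 1,"xyz": [0,0,0],"angular": [0,0,0]}
    - {"hand": 1,"xyz": [0,0,0],"angular": [0,0,0]}
    - {"hand": 1,"xyz": [0,0,0],"angular": [0,0,0]}

```text
t: 6.0
position: [0.6153, -0.13, 0.2246]
orientation: [0.75, 0.662, -0.0, 0.0]
wrist_force: [0.0, 0.0, -2.3]
finger_gap: 0.0231
grasp_force: 59.6
```

>>> send_rows:
  rows:
    - {"hand": 1,"xyz": [0,0,0],"angular": [0,0,0]}
    - {"hand": 1,"xyz": [0,0,0],"angular": [0,0,0]}
    - {"hand": 1,"xyz": [0,0,0],"angular": [0,0,0]}
    - {"hand": 1,"xyz": [0,0,0],"angular": [0,0,0]}
    - {"hand": 1,"xyz": [0,0,0],"angular": [0,0,0]}

```text
t: 6.5
position: [0.6154, -0.13, 0.2245]
orientation: [0.75, 0.662, 0.0, -0.0]
wrist_force: [-0.5, 0.4, -1.9]
finger_gap: 0.0233
grasp_force: 59.6
```

>>> send_rows:
  rows:
    - {"hand": 1,"xyz": [0,0,0],"angular": [0,0,0]}
    - {"hand": 1,"xyz": [0,0,0],"angular": [0,0,0]}
    - {"hand": 1,"xyz": [0,0,0],"angular": [0,0,0]}
    - {"hand": 1,"xyz": [0,0,0],"angular": [0,0,0]}
    - {"hand": 1,"xyz": [0,0,0],"angular": [0,0,0]}

```text
t: 7.0
position: [0.6154, -0.13, 0.2245]
orientation: [0.75, 0.662, 0.0, 0.0]
wrist_force: [-0.6, 0.4, -3.6]
finger_gap: 0.0235
grasp_force: 59.6
```

```bash
python3 plan.py; python3 - <<'E'
from fit import *
np.set_printoptions(precision=4,suppress=True)
MODEL['bottle']=[MODEL['bottle'][0]]
c=[snap('side')]
print(fit('bottle',c,[(318,139,352,180)],lambda h,s,v:(v<100)&(s<90),[.615,-.138,-1.70,.115])[:2])
im=c[0]['frame']; print(cv2.cvtColor(im[140:180:6,318:352:6],cv2.COLOR_RGB2HSV)[...,2])
E
```

```text
t 7.0 p [ 0.6154 -0.13    0.2245] theta 1.447 tilt [ 0.  0. -1.] q [ 0.53  0.34 -0.49  1.51  0.16  1.34 -0.11] F [-0.6  0.4 -3.6] gap 0.0235 gf 59.6
(array([ 0.6166, -0.1305, -1.9648,  0.1178]), np.float64(0.14708520179372198))
[[147  74  12  80  89 136]
 [107  58  65  74  63 136]
 [146  58  57  55  75 137]
 [133  57  57  55  73 135]
 [131  57  57  54  90 137]
 [134 131  58  52 133  60]
 [134 112  92  71 129  94]]
```

The front view has been held for over 1 s. The measured pose settles only after a few still rows, so I'll allow for that. Next I turn 90° to a side, correcting the 8 mm offset on the way.

>>> send_rows:
  rows:
    - {"hand": 1,"xyz": [-0.1,0,0.03],"angular": [0,0,-0.08]}
    - {"hand": 1,"xyz": [-0.1,0,0.03],"angular": [0,0,-0.14]}
    - {"hand": 1,"xyz": [0,0,0],"angular": [0,0,-0.14]}
    - {"hand": 1,"xyz": [0,0,0],"angular": [0,0,-0.14]}
    - {"hand": 1,"xyz": [0,0,0],"angular": [0,0,-0.14]}

```text
t: 7.55
position: [0.6147, -0.138, 0.2221]
orientation: [0.501, 0.866, 0.0, -0.0]
wrist_force: [-0.2, 0.5, -2.0]
finger_gap: 0.0227
grasp_force: 59.7
```

>>> send_rows:
  rows:
    - {"hand": 1,"xyz": [0,0,0],"angular": [0,0,-0.14]}
    - {"hand": 1,"xyz": [0,0,0],"angular": [0,0,-0.14]}
    - {"hand": 1,"xyz": [0,0,0],"angular": [0,0,-0.14]}
    - {"hand": 1,"xyz": [0,0,0],"angular": [0,0,-0.14]}
    - {"hand": 1,"xyz": [0,0,0],"angular": [0,0,-0.14]}

```text
t: 8.05
position: [0.6147, -0.1381, 0.2221]
orientation: [0.174, 0.985, -0.0, 0.0]
wrist_force: [0.2, -0.3, -2.7]
finger_gap: 0.0231
grasp_force: 59.7
```

>>> send_rows:
  rows:
    - {"hand": 1,"xyz": [0,0,0],"angular": [0,0,-0.13]}
    - {"hand": 1,"xyz": [0,0,0],"angular": [0,0,-0.1]}
    - {"hand": 1,"xyz": [0,0,0],"angular": [0,0,0]}
    - {"hand": 1,"xyz": [0,0,0],"angular": [0,0,0]}
    - {"hand": 1,"xyz": [0,0,0],"angular": [0,0,0]}

```text
t: 8.55
position: [0.6147, -0.138, 0.2221]
orientation: [0.064, 0.998, -0.0, -0.0]
wrist_force: [0.6, -0.6, -3.5]
finger_gap: 0.0232
grasp_force: 59.5
```

>>> send_rows:
  rows:
    - {"hand": 1,"xyz": [0,0,0],"angular": [0,0,0]}
    - {"hand": 1,"xyz": [0,0,0],"angular": [0,0,0]}
    - {"hand": 1,"xyz": [0,0,0],"angular": [0,0,0]}
    - {"hand": 1,"xyz": [0,0,0],"angular": [0,0,0]}
    - {"hand": 1,"xyz": [0,0,0],"angular": [0,0,0]}

```text
t: 9.05
position: [0.6148, -0.1379, 0.2221]
orientation: [0.062, 0.998, 0.0, 0.0]
wrist_force: [-0.3, -0.5, -2.7]
finger_gap: 0.0233
grasp_force: 59.5
```

>>> send_rows:
  rows:
    - {"hand": 1,"xyz": [0,0,0],"angular": [0,0,0]}
    - {"hand": 1,"xyz": [0,0,0],"angular": [0,0,0]}
    - {"hand": 1,"xyz": [0,0,0],"angular": [0,0,0]}
    - {"hand": 1,"xyz": [0,0,0],"angular": [0,0,0]}
    - {"hand": 1,"xyz": [0,0,0],"angular": [0,0,0]}

```text
t: 9.55
position: [0.6148, -0.138, 0.2221]
orientation: [0.062, 0.998, 0.0, -0.0]
wrist_force: [-0.2, 0.4, -3.4]
finger_gap: 0.0233
grasp_force: 59.5
```

```bash
python3 plan.py
```

```text
t 9.55 p [ 0.6148 -0.138   0.2221] theta 3.017 tilt [-0.  0. -1.] q [ 0.71  0.39 -0.74  1.5   0.26  1.36  1.4 ] F [-0.2  0.4 -3.4] gap 0.0233 gf 59.5
```

Side view held for over 1 s with q7 at 1.40. I'll keep turning and watch whether the arm's redundancy covers the last joint's limit.

>>> send_rows:
  rows:
    - {"hand": 1,"xyz": [0,0,0],"angular": [0,0,-0.08]}
    - {"hand": 1,"xyz": [0,0,0],"angular": [0,0,-0.14]}
    - {"hand": 1,"xyz": [0,0,0],"angular": [0,0,-0.14]}
    - {"hand": 1,"xyz": [0,0,0],"angular": [0,0,-0.14]}
    - {"hand": 1,"xyz": [0,0,0],"angular": [0,0,-0.14]}

```text
t: 10.05
position: [0.6148, -0.138, 0.2221]
orientation: [-0.257, 0.966, -0.0, 0.0]
wrist_force: [0.2, -0.6, -3.2]
finger_gap: 0.0231
grasp_force: 59.7
```

>>> send_rows:
  rows:
    - {"hand": 1,"xyz": [0,0,0],"angular": [0,0,-0.14]}
    - {"hand": 1,"xyz": [0,0,0],"angular": [0,0,-0.14]}
    - {"hand": 1,"xyz": [0,0,0],"angular": [0,0,-0.14]}
    - {"hand": 1,"xyz": [0,0,0],"angular": [0,0,-0.1]}
    - {"hand": 1,"xyz": [0,0,0],"angular": [0,0,-0.06]}

```text
t: 10.55
position: [0.6147, -0.1381, 0.2221]
orientation: [-0.522, 0.853, 0.0, 0.0]
wrist_force: [0.1, 0.3, -3.4]
finger_gap: 0.023
grasp_force: 59.7
```

```bash
python3 plan.py
```

```text
t 10.55 p [ 0.6147 -0.1381  0.2221] theta -2.043 tilt [-0.  0. -1.] q [ 0.86  0.46 -0.96  1.49  0.38  1.39  2.55] F [ 0.1  0.3 -3.4] gap 0.023 gf 59.7
```

>>> send_rows:
  rows:
    - {"hand": 1,"xyz": [0,0,0],"angular": [0,0,-0.06]}
    - {"hand": 1,"xyz": [0,0,0],"angular": [0,0,-0.05]}
    - {"hand": 1,"xyz": [0,0,0],"angular": [0,0,-0.04]}
    - {"hand": 1,"xyz": [0,0,0],"angular": [0,0,-0.04]}

```text
t: 10.95
position: [0.6148, -0.1381, 0.2224]
orientation: [-0.6, 0.8, -0.0, -0.0]
wrist_force: [0.0, -0.3, -4.3]
finger_gap: 0.0232
grasp_force: 59.6
```

```bash
python3 plan.py
```

```text
t 10.95 p [ 0.6148 -0.1381  0.2224] theta -1.855 tilt [ 0.    -0.001 -1.   ] q [ 0.98  0.56 -1.18  1.49  0.52  1.44  2.64] F [ 0.  -0.3 -4.3] gap 0.0232 gf 59.6
```

The redundancy nearly gets there: about 10° short with q3 at -1.18. One small step more stays inside the ranges, then I hold the back view.

>>> send_rows:
  rows:
    - {"hand": 1,"xyz": [0,0,0],"angular": [0,0,-0.03]}
    - {"hand": 1,"xyz": [0,0,0],"angular": [0,0,-0.03]}
    - {"hand": 1,"xyz": [0,0,0],"angular": [0,0,0]}

```text
t: 11.25
position: [0.6147, -0.1384, 0.2217]
orientation: [-0.623, 0.782, 0.001, 0.0]
wrist_force: [-0.2, -0.4, -2.7]
finger_gap: 0.0226
grasp_force: 59.6
```

```bash
python3 plan.py
```

```text
t 11.25 p [ 0.6147 -0.1384  0.2217] theta -1.797 tilt [-0.     0.001 -1.   ] q [ 1.03  0.63 -1.29  1.48  0.6   1.48  2.65] F [-0.2 -0.4 -2.7] gap 0.0226 gf 59.6
```

>>> send_rows:
  rows:
    - {"hand": 1,"xyz": [0,0,0],"angular": [0,0,0]}
    - {"hand": 1,"xyz": [0,0,0],"angular": [0,0,0]}
    - {"hand": 1,"xyz": [0,0,0],"angular": [0,0,0]}
    - {"hand": 1,"xyz": [0,0,0],"angular": [0,0,0]}
    - {"hand": 1,"xyz": [0,0,0],"angular": [0,0,0]}

```text
t: 11.75
position: [0.6148, -0.1379, 0.2223]
orientation: [-0.623, 0.782, -0.0, -0.0]
wrist_force: [-0.2, 0.1, -1.8]
finger_gap: 0.0232
grasp_force: 59.6
```

>>> send_rows:
  rows:
    - {"hand": 1,"xyz": [0,0,0],"angular": [0,0,0]}
    - {"hand": 1,"xyz": [0,0,0],"angular": [0,0,0]}
    - {"hand": 1,"xyz": [0,0,0],"angular": [0,0,0]}
    - {"hand": 1,"xyz": [0,0,0],"angular": [0,0,0]}
    - {"hand": 1,"xyz": [0,0,0],"angular": [0,0,0]}

```text
t: 12.25
position: [0.6147, -0.138, 0.2221]
orientation: [-0.623, 0.782, 0.0, 0.0]
wrist_force: [0.1, 0.8, -2.3]
finger_gap: 0.0227
grasp_force: 59.6
```

>>> send_rows:
  rows:
    - {"hand": 1,"xyz": [0,0,0],"angular": [0,0,0]}
    - {"hand": 1,"xyz": [0,0,0],"angular": [0,0,0]}

```text
t: 12.45
position: [0.6148, -0.138, 0.2221]
orientation: [-0.623, 0.782, 0.0, 0.0]
wrist_force: [0.9, 0.6, -2.3]
finger_gap: 0.0232
grasp_force: 59.6
```

```bash
python3 plan.py; python3 look.py back.png
```

```text
t 12.45 p [ 0.6148 -0.138   0.2221] theta -1.796 tilt [-0.  0. -1.] q [ 1.02  0.62 -1.29  1.48  0.6   1.48  2.65] F [ 0.9  0.6 -2.3] gap 0.0232 gf 59.6
```

View pics/back.png

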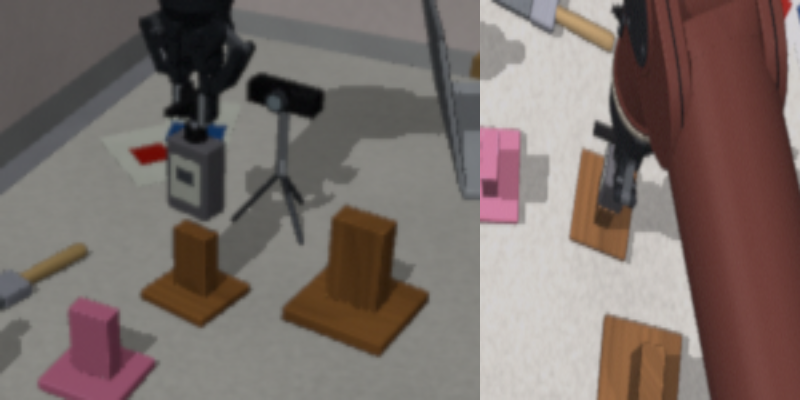

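The label (crop (187,175)) faces the side camera and the back faces the webcam; the back has been held for over 1 s. Now I turn back to the front.

>>> send_rows:
  rows:
    - {"hand": 1,"xyz": [0,0,0],"angular": [0,0,0.05]}
    - {"hand": 1,"xyz": [0,0,0],"angular": [0,0,0.1]}
    - {"hand": 1,"xyz": [0,0,0],"angular": [0,0,0.14]}
    - {"hand": 1,"xyz": [0,0,0],"angular": [0,0,0.14]}
    - {"hand": 1,"xyz": [0,0,0],"angular": [0,0,0.14]}

```text
t: 13.05
position: [0.6147, -0.1379, 0.2221]
orientation: [-0.375, 0.927, 0.0, 0.0]
wrist_force: [-0.1, 0.2, -2.6]
finger_gap: 0.0231
grasp_force: 59.5
```

>>> send_rows:
  rows:
    - {"hand": 1,"xyz": [0,0,0],"angular": [0,0,0.14]}
    - {"hand": 1,"xyz": [0,0,0],"angular": [0,0,0.14]}
    - {"hand": 1,"xyz": [0,0,0],"angular": [0,0,0.14]}
    - {"hand": 1,"xyz": [0,0,0],"angular": [0,0,0.14]}
    - {"hand": 1,"xyz": [0,0,0],"angular": [0,0,0.14]}

```text
t: 13.55
position: [0.6147, -0.1379, 0.2221]
orientation: [-0.035, 0.999, 0.0, -0.0]
wrist_force: [-0.1, 0.1, -2.3]
finger_gap: 0.0231
grasp_force: 59.5
```

>>> send_rows:
  rows:
    - {"hand": 1,"xyz": [0,0,0],"angular": [0,0,0.14]}
    - {"hand": 1,"xyz": [0,0,0],"angular": [0,0,0.14]}
    - {"hand": 1,"xyz": [0,0,0],"angular": [0,0,0.14]}
    - {"hand": 1,"xyz": [0,0,0],"angular": [0,0,0.14]}
    - {"hand": 1,"xyz": [0,0,0],"angular": [0,0,0.14]}

```text
t: 14.05
position: [0.6147, -0.1378, 0.2221]
orientation: [0.31, 0.951, 0.0, -0.0]
wrist_force: [-0.7, 0.5, -3.0]
finger_gap: 0.0231
grasp_force: 59.5
```

>>> send_rows:
  rows:
    - {"hand": 1,"xyz": [0,0,0],"angular": [0,0,0.14]}
    - {"hand": 1,"xyz": [0,0,0],"angular": [0,0,0.14]}
    - {"hand": 1,"xyz": [0,0,0],"angular": [0,0,0.14]}
    - {"hand": 1,"xyz": [0,0,0],"angular": [0,0,0.14]}
    - {"hand": 1,"xyz": [0,0,0],"angular": [0,0,0.14]}

```text
t: 14.55
position: [0.6147, -0.1377, 0.2221]
orientation: [0.617, 0.787, 0.0, -0.0]
wrist_force: [-0.5, 0.7, -2.7]
finger_gap: 0.0232
grasp_force: 59.5
```

>>> send_rows:
  rows:
    - {"hand": 1,"xyz": [0,0,0],"angular": [0,0,0.14]}
    - {"hand": 1,"xyz": [0,0,0],"angular": [0,0,0.14]}
    - {"hand": 1,"xyz": [0,0,0],"angular": [0,0,0.08]}
    - {"hand": 1,"xyz": [0,0,0],"angular": [0,0,0]}
    - {"hand": 1,"xyz": [0,0,0],"angular": [0,0,0]}

```text
t: 15.05
position: [0.6148, -0.1377, 0.2221]
orientation: [0.745, 0.667, 0.0, -0.0]
wrist_force: [-0.0, 0.8, -3.1]
finger_gap: 0.0235
grasp_force: 59.5
```

```bash
python3 plan.py; python3 - <<'E'
from fit import *
np.set_printoptions(precision=4,suppress=True)
MODEL['bottle']=[MODEL['bottle'][0]]
c=snap('side'); roi=(318,139,352,182)
f=lambda h,s,v:(v<98)&(s<90)
x,fun,im=fit('bottle',[c],[roi],f,[.615,-.138,-1.70,.115]);print(x,fun)
x2,fun2,_=fit('plinth',[c],[(308,175,360,216)],lambda h,s,v:(h>3)&(h<22)&(s>75),[.6148,-.138,1.335]);print('plinth side',x2,fun2)
a=cv2.resize(c['frame'][130:215,300:360],(420,595),interpolation=cv2.INTER_CUBIC)
cv2.imwrite('pics/pre_place.png',a[:,:,::-1])
E
```

```text
t 15.05 p [ 0.6148 -0.1377  0.2221] theta 1.46 tilt [-0.  0. -1.] q [ 0.7   0.38 -0.71  1.5   0.25  1.35 -0.14] F [-0.   0.8 -3.1] gap 0.0235 gf 59.5
[ 0.6166 -0.1408 -1.2883  0.1136] 0.07239263803680981
plinth side [ 0.6166 -0.1418  1.331 ] 0.09398091133004927
```

View pics/pre_place.png

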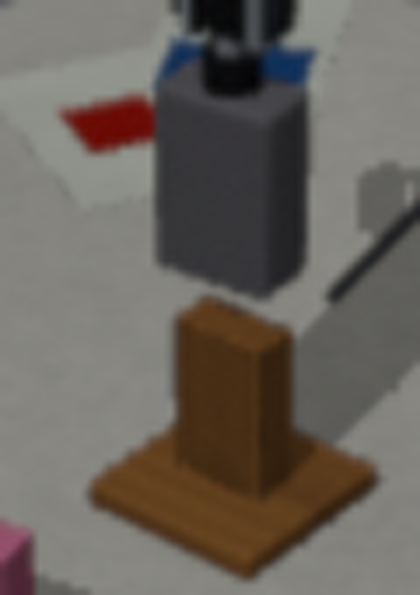

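The bottle hangs upright over the slab. In the crop its columns run 155–308 and the slab's 175–293, so they're nearly concentric. One constrained check of the offset in this camera, then I lower it.

```bash
python3 - <<'E'
from fit import *
import fit as F
np.set_printoptions(precision=4,suppress=True)
MODEL['bottle']=[MODEL['bottle'][0]]
c=snap('side')
def fx(name,roi,f,yaw,z,g):
    _,m=prep(c,roi,f)
    co=lambda p:np.mean((render(c,name,[p[0],p[1],yaw,z],roi)>0)!=m)
    r=min((minimize(co,g,method='Nelder-Mead',options=dict(initial_simplex=np.array(g)+s*np.array([[0,0],[.01,0],[0,.01]]),xatol=1e-5,fatol=1e-6)) for s in(1,-1,.4)),key=lambda r:r.fun); return r.x,r.fun
for th in(90,98,106): print(fx('bottle',(318,141,352,182),lambda h,s,v:(v<th)&(s<90),-1.682,.1161,[.615,-.138]))
for th in(65,75,90):
    print(fx('plinth',(308,170,360,216),lambda h,s,v:(h>3)&(h<22)&(s>th),1.335,0,[.615,-.138]))
E
python3 plan.py
```

```text
(array([ 0.6176, -0.1409]), np.float64(0.03864777618364419))
(array([ 0.6179, -0.14  ]), np.float64(0.035823170731707314))
(array([ 0.6175, -0.1394]), np.float64(0.029142754662840747))
(array([ 0.6171, -0.1412]), np.float64(0.03647575250836121))
(array([ 0.6163, -0.1413]), np.float64(0.04115280100334448))
(array([ 0.6164, -0.1414]), np.float64(0.04831208193979933))
t 15.15 p [ 0.6147 -0.1379  0.2221] theta 1.459 tilt [-0.  0. -1.] q [ 0.7   0.38 -0.71  1.5   0.25  1.35 -0.14] F [ 0.3 -0.8 -2.3] gap 0.023 gf 59.5
```

>>> send_rows:
  rows:
    - {"hand": 1,"xyz": [-0.03,-0.02,0.15],"angular": [0,0,0]}
    - {"hand": 1,"xyz": [0,0,0.2],"angular": [0,0,0]}
    - {"hand": 1,"xyz": [0,0,0.15],"angular": [0,0,0]}
    - {"hand": 1,"xyz": [0,0,0.06],"angular": [0,0,0]}
    - {"hand": 1,"xyz": [0,0,0],"angular": [0,0,0]}

```text
t: 15.65
position: [0.6135, -0.139, 0.199]
orientation: [0.746, 0.666, -0.0, -0.0]
wrist_force: [0.7, -1.4, -2.2]
finger_gap: 0.0234
grasp_force: 59.5
```

>>> send_rows:
  rows:
    - {"hand": 1,"xyz": [0,0,0.03],"angular": [0,0,0]}
    - {"hand": 1,"xyz": [0,0,0],"angular": [0,0,0]}
    - {"hand": 1,"xyz": [0,0,0],"angular": [0,0,0]}

```text
t: 15.95
position: [0.614, -0.1391, 0.1988]
orientation: [0.746, 0.666, 0.0, 0.0]
wrist_force: [-0.3, 0.9, -1.6]
finger_gap: 0.0231
grasp_force: 59.5
```

>>> send_rows:
  rows:
    - {"hand": 1,"xyz": [0,0,0.025],"angular": [0,0,0]}
    - {"hand": 1,"xyz": [0,0,0],"angular": [0,0,0]}
    - {"hand": 1,"xyz": [0,0,0],"angular": [0,0,0]}

```text
t: 16.25
position: [0.6138, -0.1391, 0.1975]
orientation: [0.746, 0.666, -0.0, -0.0]
wrist_force: [0.7, 1.4, -2.4]
finger_gap: 0.0232
grasp_force: 59.5
```

>>> send_rows:
  rows:
    - {"hand": 1,"xyz": [0,0,0.025],"angular": [0,0,0]}
    - {"hand": 1,"xyz": [0,0,0],"angular": [0,0,0]}
    - {"hand": 1,"xyz": [0,0,0],"angular": [0,0,0]}

```text
t: 16.55
position: [0.6138, -0.1391, 0.1965]
orientation: [0.746, 0.666, -0.0, -0.0]
wrist_force: [-0.8, 0.7, -2.6]
finger_gap: 0.0233
grasp_force: 59.5
```

Still hanging at -2.6 N, so I'll continue in small steps.

>>> send_rows:
  rows:
    - {"hand": 1,"xyz": [0,0,0.02],"angular": [0,0,0]}
    - {"hand": 1,"xyz": [0,0,0],"angular": [0,0,0]}
    - {"hand": 1,"xyz": [0,0,0],"angular": [0,0,0]}

```text
t: 16.85
position: [0.614, -0.1391, 0.196]
orientation: [0.746, 0.666, 0.0, 0.0]
wrist_force: [0.2, 0.3, -0.4]
finger_gap: 0.0227
grasp_force: 59.8
```

>>> send_rows:
  rows:
    - {"hand": 1,"xyz": [0,0,0.02],"angular": [0,0,0]}
    - {"hand": 1,"xyz": [0,0,0],"angular": [0,0,0]}
    - {"hand": 1,"xyz": [0,0,0],"angular": [0,0,0]}

```text
t: 17.15
position: [0.6142, -0.1391, 0.1959]
orientation: [0.746, 0.666, 0.0, 0.001]
wrist_force: [-1.2, 1.3, 5.9]
finger_gap: 0.0234
grasp_force: 60.7
```

Contact at TCP z 0.196, as predicted. I'll ease the press, lower the grip, then open gently.

>>> send_rows:
  rows:
    - {"hand": 1,"xyz": [0,0,-0.01],"angular": [0,0,0]}
    - {"hand": 1,"xyz": [0,0,0],"angular": [0,0,0]}
    - {"hand": 1,"xyz": [0,0,0],"angular": [0,0,0]}
  newtons: 20

```text
t: 17.45
position: [0.6141, -0.1391, 0.1959]
orientation: [0.746, 0.666, 0.0, 0.0]
wrist_force: [-0.4, -0.2, 5.4]
finger_gap: 0.023
grasp_force: 60.7
```

>>> send_rows:
  rows:
    - {"hand": 0.68,"xyz": [0,0,0],"angular": [0,0,0]}
    - {"hand": 0.6,"xyz": [0,0,0],"angular": [0,0,0]}
    - {"hand": 0.5,"xyz": [0,0,0],"angular": [0,0,0]}
    - {"hand": 0.4,"xyz": [0,0,0],"angular": [0,0,0]}
    - {"hand": 0.4,"xyz": [0,0,0],"angular": [0,0,0]}

```text
t: 17.95
position: [0.6138, -0.1391, 0.1952]
orientation: [0.746, 0.666, -0.0, -0.0]
wrist_force: [-0.8, 0.4, -0.0]
finger_gap: 0.0514
grasp_force: 0.0
```

```bash
python3 plan.py
```

```text
t 17.95 p [ 0.6138 -0.1391  0.1952] theta 1.457 tilt [-0.  0. -1.] q [ 0.7   0.4  -0.7   1.54  0.26  1.3  -0.15] F [-0.8  0.4 -0. ] gap 0.0514 gf 0.0
```

>>> send_rows:
  rows:
    - {"hand": 0.4,"xyz": [0,0,-0.3],"angular": [0,0,0]}
    - {"hand": 0.4,"xyz": [0,0,-0.6],"angular": [0,0,0]}
    - {"hand": 0.4,"xyz": [0,0,-0.9],"angular": [0,0,0]}
    - {"hand": 0.4,"xyz": [0,0,-0.9],"angular": [0,0,0]}
    - {"hand": 0.4,"xyz": [0,0,-0.9],"angular": [0,0,0]}

```text
t: 18.45
position: [0.6136, -0.1389, 0.3419]
orientation: [0.746, 0.666, 0.0, 0.0]
wrist_force: [0.5, 0.6, 0.6]
finger_gap: 0.0508
grasp_force: 0.0
```

>>> send_rows:
  rows:
    - {"hand": 0.4,"xyz": [0.7,-0.5,0],"angular": [0,0,0]}
    - {"hand": 0.4,"xyz": [0.8,-0.5,0],"angular": [0,0,0]}
    - {"hand": 0.4,"xyz": [0.8,-0.5,0],"angular": [0,0,0]}
    - {"hand": 0.4,"xyz": [0.8,-0.5,0],"angular": [0,0,0]}
    - {"hand": 0.4,"xyz": [0.8,-0.5,0],"angular": [0,0,0]}

```text
t: 18.95
position: [0.5314, 0.0288, 0.3404]
orientation: [0.746, 0.666, 0.0, 0.001]
wrist_force: [0.9, 0.5, 0.2]
finger_gap: 0.051
grasp_force: 0.0
```

>>> send_rows:
  rows:
    - {"hand": 0.4,"xyz": [0.8,0,0],"angular": [0,0,0]}
    - {"hand": 0.4,"xyz": [0.8,0,0],"angular": [0,0,0]}
    - {"hand": 0.4,"xyz": [0.4,0,0],"angular": [0,0,0]}
    - {"hand": 0.4,"xyz": [0,0,0],"angular": [0,0,0]}
    - {"hand": 0.4,"xyz": [0,0,0],"angular": [0,0,0]}

```text
t: 19.45
position: [0.5414, 0.1065, 0.3399]
orientation: [0.746, 0.666, 0.0, 0.0]
wrist_force: [0.4, -0.7, 0.2]
finger_gap: 0.0515
grasp_force: 0.0
```

```bash
python3 plan.py; python3 look.py final.png
```

```text
t 19.45 p [0.5414 0.1065 0.3399] theta 1.457 tilt [ 0. -0. -1.] q [ 0.49  0.18 -0.88  1.49  0.14  1.53 -0.5 ] F [ 0.4 -0.7  0.2] gap 0.0515 gf 0.0
```

View pics/final.png

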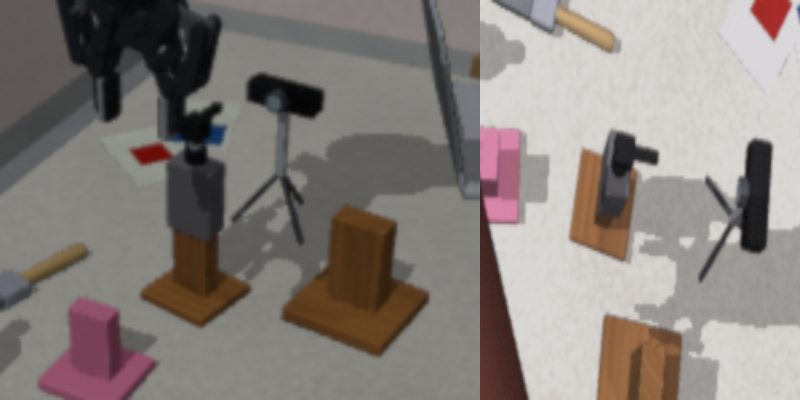

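The bottle stands upright on the small plinth: side crop (197,190), and the top crop's spout at (650,157) points to the webcam. The arm is clear of it, so I'll hand in.

```bash
python3 -c "
from workcell import ctrl
print(ctrl.hand_in())"
```

```text
the job is handed in; nothing more can be done
None
```

The pump bottle was shown to the webcam front, side and back for about a second each (the back view about 6° off square, at the arm's joint limits), then released upright on the small wooden plinth, within about 1 mm of centre by my camera fits and with its spout at the camera; the job was handed in at about 19.5 s of the 56 s allowed.

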